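# Load the drill jig and swing its clamp shut

## Robot

A 6-joint arm with a two-finger parallel gripper is mounted at the origin on the work surface. World frame = base frame: x ahead of the robot, y to its left, z up, the work surface at z = 0. Lengths are in m, angles in rad, forces in N, time in s.
With the tool pointing down it reaches from about 0.25 to 0.725 m from the base axis. Payload 4 kg.
Tool frame: the origin (TCP) lies between the finger pads; the fingertips stand 17 mm ahead of it and the grasp point (between the pads) lies 2 mm behind it; z points along the fingers, y is the direction in which the jaws open and shut (so a half turn about z gives the same grasp; the last joint's range is limited). The gripper opens to 85 mm and grips with 20 to 120 N. Pads are 22 mm wide; open, the fingers measure 114 mm over their backs; the gripper's body (76 mm by 85 mm) begins 54 mm behind the grasp point. The pads swing forward as they close: fully open they stand 13 mm farther back than shut.
Start: joints at [1.322, 0.241, 0.005, 1.335, 0, 1.571], TCP at [0.123, 0.485, 0.248] pointing down, gripper open.
Joint ranges: [-2.72, 2.72], [-1.05, 1.87], [-1.09, 1.28], [-1.99, 2.15], [-1.42, 1.44], [-3.14, 3.14]. Speed limits (rad/s): [2.79, 2.79, 3.14, 3.14, 3.14, 3.14].

## Interface

Orientations are given as a unit quaternion [x, y, z, w].
In Python, from workcell import readout, viewer, order gives the robot as it stands. The module is installed in compiled form; this text tells all that it offers.
- The arm moves only by the shell command python3 -m crank 'ROWS'. ROWS is text: rows parted by semicolons, each of 7 numbers parted by spaces: the shift along the tool's x, y, z in m, then the turn, a rotation vector about the tool's x, y, z in rad, then the gripper's target within -1 to 1 (shut at 1, half-way at 0, fully open at -1). A call has 1 to 20 rows; each row shifts and turns the pose as measured when the row begins, along the tool's axes as they then stand; what a row does not reach is not made up. A row lasts 1/12 s, in which the tool goes at most 41.7 mm and 7.16 degrees, less where a joint would pass 70% of its speed; a pose out of reach is approached as far as the arm can. A call with a gripper value outside its range is refused whole. The fingers move at their own pace and stop on an object; the grip force is fixed at half the most. Time passes only in rows, so rows that do not move let the fingers close. It gives the time, the measured TCP pose, the force and the opening at its end, in the units of the state.
- readout.get_obs(): the state, without advancing time (a new reading comes with each control period).
- viewer.camera(name): name is "scene" or "top" or "wrist"; returns the picture (480x640x3 uint8, red, green, blue); there is no depth.
- viewer.calibration(name): a dict with "fx", "fy", "cx", "cy" (pixels), "eye" and "rotation" of the camera in the world. Camera axes: x right, y down, z forward; pixel columns grow to the right and rows downward; lengths in m; the calibration is good to about 2 mm. A picture is of the moment at which its call begins: read the wrist's pose just before it. calibration takes no time and is no camera call; for the wrist camera it gives the pose at the moment of the call.
- order.job_done(): hands the job in, once; it reports no verdict.
The state is a dict: "clock": time; "joint_pos": joint angles; "joint_vel": joint speeds; "tau": joint torques, N m; "eef_pos": TCP position; "tool_rot": TCP orientation; "ft_force": force on the tool from outside, world axes, zero at the start; "ft_torque": the same for the moment, N m; "grip_width": finger opening in m.
Only numpy, scipy, OpenCV 4.12 (cv2) and the standard library are available. Lean on these libraries where they do the work, as an engineer would, in place of code of your own. Each camera call takes 0.05 s, during which the arm holds its last target. There are 200 camera calls.

## Task

Load the drill jig: lower the short aluminium guide block, foot down, into the jig's pocket until it sits fully home (do not let it fall in from a height), and only then swing the jig's clamp arm over it until the arm is fully shut against its stop post. Leave the long block, the spray can, the tape roll and the hammer where they are.

Things in the scene. Friction and masses are not known exactly. Their poses are not given: they have to be found in the camera images.
- short_block: The workpiece: loose aluminium block of inverted-T section, 90 mm long, about 0.46 kg: foot 90 x 50 x 22 mm high, and centred on it a neck 90 x 30 x 26 mm (48 mm high overall, 10 mm shoulders beside the neck). Two dark bolt holes in its top. Origin: centre of its underside; x along its length, y across the neck's 30 mm, z up. Either end may go first.
- long_block: Another loose block of the same section but 130 mm long; too long for the pocket, not wanted. Origin at the centre of its underside, x along its length. It may change places with the short block.
- jig: Drill jig: steel plate 220 (x) x 120 (y) x 30 mm high, bolted to the bench. Central pocket 97 (x) x 57 (y) mm, 22 mm deep, 3 mm chamfered mouth; a block that is home has its shoulders level with the plate. Clamp pivot post at x -80, y 0 mm; stop post, 12 mm diameter, top 72 mm above the bench, at x 68, y 21 mm. Origin: centre of the underside.
- pocket_floor (a point): Centre of the pocket's floor, 8 mm above the bench; axes as the jig's. The block's origin comes here when it is home.
- clamp (a joint): Angle of the clamp arm about its upright pivot (rad): 0 = shut, along the jig's +x over the pocket, at the stop post; grows as it opens to the jig's -y side, at most 2.0. Stays where left; about 1 N at the knob moves it. Dark steel bar 28 mm wide, underside 60 and top 72 mm above the bench, reaching 134 mm from the pivot; passes 4 mm over a block that is home.
- clamp_knob (a point): Top centre of the upright round black knob near the end of the clamp arm, 120 mm from the pivot axis; knob 22 mm diameter, 45 mm tall, from 72 to 117 mm above the bench.
- clamp_hinge (a point): Point on the vertical pivot axis of the clamp arm, 59 mm above the bench; x along the arm towards the knob.
- spray_can: White spray can standing upright, 52 mm diameter, 150 mm tall; bystander. Origin at the centre of its underside.
- tape_roll: Roll of tape lying flat, 100 mm outer and 76 mm inner diameter, 25 mm high; bystander. Origin at the centre of its underside.
- hammer: Hammer lying on the bench, 280 mm long, handle to its -x; bystander. Origin under its middle.
There are look-alikes about, which are no part of the job. What is shaped like the short_block but purple or yellow is not meant.

How it is judged:
On the way:
1. the short block sits home in the pocket while the clamp arm is still open (more than 0.8 rad) (horizontal distance between short_block and pocket_floor below 0.008 m and z of short_block in the frame of pocket_floor below 0.004 m and angle between the x axis of short_block and the x axis of jig, either way round below 0.15 rad and angle between short_block's own z axis and vertical below 0.1 rad and value of joint clamp above 0.8 rad), for 0.2 s.
At the end, for the whole second after the job is handed in: The short block lies in the pocket foot down (origin within 8 mm horizontally and 4 mm in height of the pocket floor's centre, level within 0.1 rad, lengthwise within 0.15 rad), at rest, and the clamp arm is shut over it (joint below 0.08 rad) (horizontal distance between short_block and pocket_floor below 0.008 m and z of short_block in the frame of pocket_floor below 0.004 m and angle between the x axis of short_block and the x axis of jig, either way round below 0.15 rad and angle between short_block's own z axis and vertical below 0.1 rad and value of joint clamp below 0.08 rad and linear speed of short_block below 0.02 m/s); the robot touches nothing.
It fails at once if the long block is moved more than 30 mm (distance of long_block from where it was at the start of the episode above 0.03 m).
It fails at once if the spray can is moved more than 30 mm (distance of spray_can from where it was at the start of the episode above 0.03 m).
It fails at once if the tape roll is moved more than 30 mm (distance of tape_roll from where it was at the start of the episode above 0.03 m).
It fails at once if the hammer is moved more than 30 mm (distance of hammer from where it was at the start of the episode above 0.03 m).
It fails at once if the short block falls freely over the pocket from more than 40 mm above its floor (horizontal distance between short_block and pocket_floor below 0.06 m and z of short_block in the frame of pocket_floor above 0.04 m and contact force between short_block and anything else below 0.01 N).
It also fails if it takes over 61 s, if anything falls off the work surface, if the arm or the gripper's body presses on something with over 40 N, if the wrist force passes 120 N, or if a joint passes its speed limit or range.

## Working session

There is one attempt and no reset: what is moved stays moved. The work goes in short steps, Python scripts to look and compute and a shell command to move; the robot and the scene stay as the last step left them, time stands still between calls to the robot, and variables do not carry over. Pictures are saved under pics/ and viewed, about 8 in all and at most 12, crops included, and the job is handed in when it is done.

```bash
mkdir -p pics
python3 - <<'E'
from workcell import readout, viewer
import cv2
for n in ("top","scene"):
    im=viewer.camera(n); cv2.imwrite(f"pics/{n}0.png",im[:,:,::-1])
    c=viewer.calibration(n); print(n,{k:(v if not hasattr(v,'tolist') else v.tolist()) for k,v in c.items()})
o=readout.get_obs(); print(o)
E
```

```text
top {'fx': 496.76624221394684, 'fy': 496.76624221394684, 'cx': 314.4242590335939, 'cy': 245.99101396078885, 'eye': [0.5170281601632527, 0.02122141930343401, 1.1413733263693133], 'rotation': [0.7118839209341502, -0.7004073400436618, 0.03813924473573035, -0.03458669020549484]}
scene {'fx': 433.65099591220445, 'fy': 433.65099591220445, 'cx': 320.6258536334027, 'cy': 234.43395703752637, 'eye': [1.3120612742261757, 0.009833626464293706, 0.820394228306458], 'rotation': [0.6507139599628661, 0.6608454890000655, -0.2589980220725866, -0.2697676899485888]}
{'clock': 0.1, 'joint_pos': array([1.32203106e+00, 2.41363403e-01, 3.89424212e-03, 1.33518400e+00,
       3.20763031e-06, 1.57079833e+00]), 'joint_vel': array([ 8.60947210e-04, -2.55095739e-03,  2.87794660e-03,  6.78833561e-07,
       -4.67940579e-04,  8.60878916e-04]), 'tau': array([-6.40869894e-04, -3.73137259e+01,  2.53010023e+01,  1.08141743e-02,
        6.05742844e-05,  2.74979271e-06]), 'eef_pos': array([0.12297709, 0.48411384, 0.24750253]), 'tool_rot': array([ 1.24063102e-01,  9.92273896e-01, -9.21047663e-04, -1.16772178e-04]), 'ft_force': array([ 1.24393951, -0.06689403,  0.2369721 ]), 'ft_torque': array([ 0.03016895, -0.00732976,  0.00836363]), 'grip_width': 0.08533232014977268}
```

View pics/top0.png

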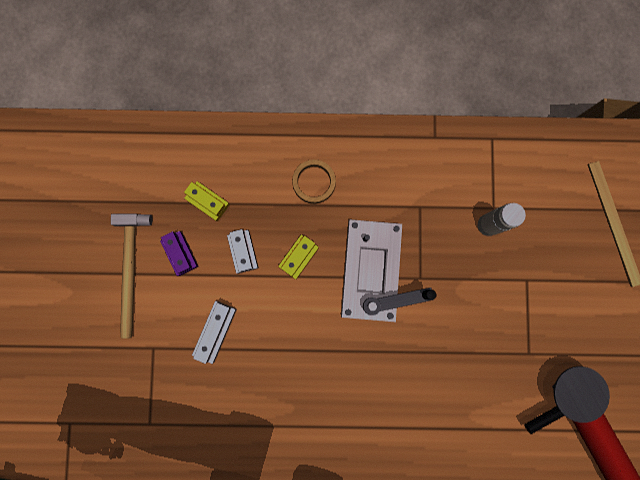

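View pics/scene0.png

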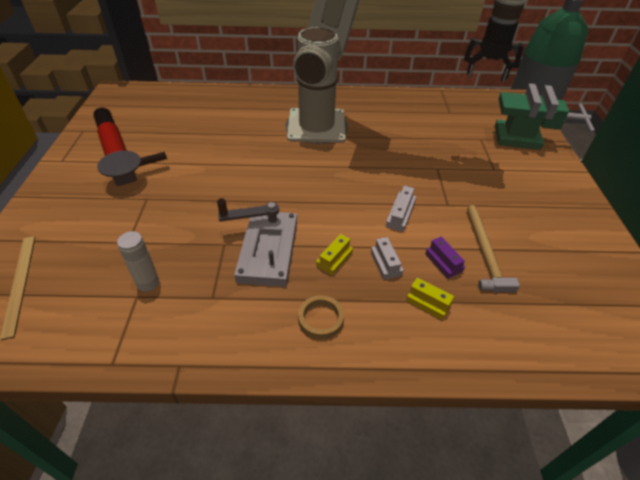

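Top view: white blocks at (242,251), which looks short, and (214,331), which looks long. The look-alikes are purple (179,253), yellow (206,200) and yellow (298,257). The jig is at (372,270), with its clamp open and pointing right and the knob at (429,295). I'll check the choice in one close crop.

```bash
cat > h.py <<'E'
import numpy as np, cv2
from scipy.spatial.transform import Rotation as R
from workcell import readout, viewer
def cal(n):
    c=viewer.calibration(n); r=np.array(c["rotation"]); return c,(R.from_quat(r).as_matrix() if r.size==4 else r)
def world(n,uv,z,cc=None):
    c,M=cc or cal(n); uv=np.atleast_2d(uv).astype(float)
    d=np.c_[(uv[:,0]-c["cx"])/c["fx"],(uv[:,1]-c["cy"])/c["fy"],np.ones(len(uv))]@M.T
    e=np.array(c["eye"]); return e+d*((z-e[2])/d[:,2])[:,None]
def pix(n,P,cc=None):
    c,M=cc or cal(n); q=(np.atleast_2d(P)-np.array(c["eye"]))@M
    return np.c_[c["cx"]+c["fx"]*q[:,0]/q[:,2],c["cy"]+c["fy"]*q[:,1]/q[:,2]]
E
python3 - <<'E'
from h import *
im=cv2.imread("pics/top0.png")
a=cv2.resize(im[215:375,180:280],None,fx=3.5,fy=3.5,interpolation=cv2.INTER_CUBIC)
b=cv2.resize(im[210:330,335:445],None,fx=4,fy=4,interpolation=cv2.INTER_CUBIC)
o=np.zeros((560,800,3),np.uint8); o[:560,:350]=a; o[:480,355:795]=b
cv2.imwrite("pics/crop0.png",o)
print(world("top",[[242,251],[214,331]],.048), world("top",[[372,270]],.03),world("top",[[429,295]],.117),cal("top")[1].round(2))
E
```

```text
[[0.61620444 0.17637778 0.048     ]
 [0.44078445 0.23173581 0.048     ]] [[ 0.57991925 -0.11323912  0.03      ]] [[ 0.52550964 -0.22011858  0.117     ]] [[ 0.02 -0.99  0.1 ]
 [-1.   -0.02 -0.  ]
 [ 0.01 -0.1  -0.99]]
```

View pics/crop0.png

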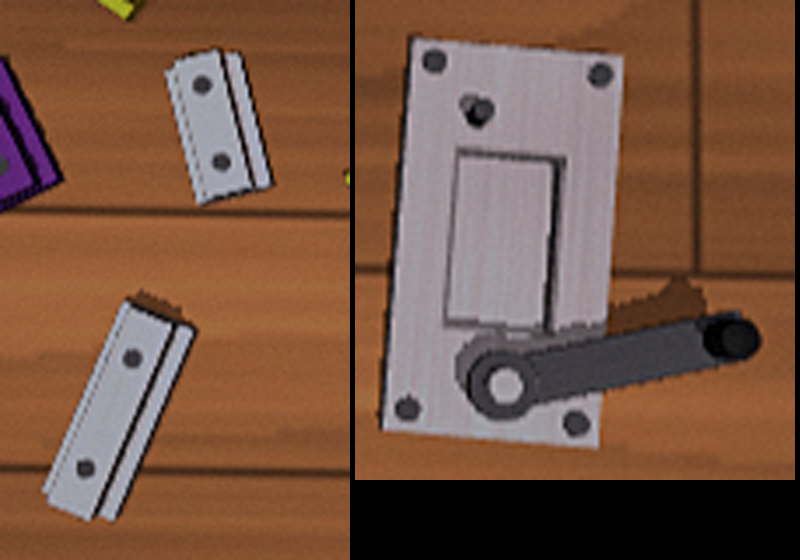

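The short block's crop shows two holes about 22 px apart, and it is clearly shorter than the long one (32 px). Its holes are at top px (237.7,239.3) and (243.1,261). The jig's bolts, pivot and knob are all readable.

Run:
```python
from h import *
h=world("top",[[237.7,239.3],[243.1,261]],.048); m=h.mean(0); d=h[0]-h[1]
print("block",m,"len holes",np.linalg.norm(d),"yaw",np.arctan2(d[1],d[0]))
cr=np.array([[414,37],[624,57],[382,430],[599,447]]); bo=np.array([[434,61],[600,75],[407,408],[577,423]])
po=np.array([[457,150],[552,158],[445,325],[545,332]])
for n,c,z in(("plate",cr,.03),("bolts",bo,.03),):
    p=world("top",(c-[355,0])/4+[335,210],z); x=(p[0]+p[1]-p[2]-p[3])/2; y=(p[0]+p[2]-p[1]-p[3])/2
    print(n,p.mean(0),np.linalg.norm(x),np.linalg.norm(y),"yaw",np.arctan2(x[1],x[0]),np.arctan2(-y[0],y[1]))
k=world("top",[[429.25,294.5]],.117)[0]; pv=world("top",[[335+149/4,210+385/4]],.08)[0]
print("knob",k,"pivot~",pv,"arm ang",np.arctan2(*(k-pv)[1::-1]),np.linalg.norm((k-pv)[:2]))
o=readout.get_obs(); print(R.from_quat(o["tool_rot"]).as_matrix().round(3))
```

```text
block [0.61808421 0.17998168 0.048     ] len holes 0.04977397869963824 yaw 0.27299467620749485
plate [ 0.57951148 -0.11429248  0.03      ] 0.22001614180175497 0.11991433996508816 yaw -0.06865328574389122 -0.07039190525159007
bolts [ 0.57983226 -0.114137    0.03      ] 0.19529022886561687 0.09436408810761829 yaw -0.06781664764452641 -0.06984833519974645
knob [ 0.52654074 -0.22064094  0.117     ] pivot~ [ 0.50011601 -0.1080321   0.08      ] arm ang -1.340307031354227 0.11566769830935822
[[-0.969  0.246 -0.   ]
 [ 0.246  0.969 -0.002]
 [ 0.    -0.002 -1.   ]]
```

```bash
python3 -m crank '0 0 0 0 0 -0.104 -1;0 0 0 0 0 -0.104 -1;0 0 0 0 0 -0.104 -1;0 0 0 0 0 -0.104 -1;0 0 0 0 0 -0.104 -1;-0.0263 -0.0284 0 0 0 0 -1;-0.0263 -0.0284 0 0 0 0 -1;-0.0263 -0.0284 0 0 0 0 -1;-0.0263 -0.0284 0 0 0 0 -1;-0.0263 -0.0284 0 0 0 0 -1;-0.0263 -0.0284 0 0 0 0 -1;-0.0263 -0.0284 0 0 0 0 -1;-0.0263 -0.0284 0 0 0 0 -1;-0.0263 -0.0284 0 0 0 0 -1;-0.0263 -0.0284 0 0 0 0 -1;-0.0263 -0.0284 0 0 0 0 -1;-0.0263 -0.0284 0 0 0 0 -1;-0.0263 -0.0284 0 0 0 0 -1;-0.0263 -0.0284 0 0 0 0 -1;-0.0263 -0.0284 0 0 0 0 -1'
cat >> h.py <<'E'
def go(x,y,z,yaw):
    "remaining shift in tool axes and remaining turn (rotation vector in tool axes) to a tool-down pose"
    o=readout.get_obs(); T=R.from_quat(o["tool_rot"])
    G=R.from_matrix(np.c_[[np.cos(yaw),np.sin(yaw),0],[np.sin(yaw),-np.cos(yaw),0],[0,0,-1]])
    print("t",round(o["clock"],2),"tcp",o["eef_pos"].round(4),"F",o["ft_force"].round(1),"w",round(o["grip_width"],4))
    print("tool",T.inv().apply(np.array([x,y,z])-o["eef_pos"]).round(4),"turn",(T.inv()*G).as_rotvec().round(4),"after-turn",G.inv().apply(np.array([x,y,z])-o["eef_pos"]).round(4))
E
python3 - <<'E'
from h import *
go(.618,.180,.2475,.273+np.pi)
im=viewer.camera("wrist"); cv2.imwrite("pics/w0.png",im[:,:,::-1])
cc=cal("wrist"); print(cc[0]["eye"],cc[1].round(3).tolist()); print(pix("wrist",[[.618,.18,.048]],cc))
E
```

```text
clock: 1.77
eef_pos: [0.6392, 0.1839, 0.236]
tool_rot: [-0.158, 0.987, -0.006, -0.008]
ft_force: [0.7, 1.1, 0.9]
grip_width: 0.085
t 1.77 tcp [0.6392 0.1839 0.236 ] F [0.7 1.1 0.9] w 0.085
tool [ 0.0216  0.0028 -0.0111] turn [-0.009  -0.0183  0.044 ] after-turn [ 0.0215  0.0019 -0.0115]
[0.58238564 0.15945604 0.35935027] [[-0.306, 0.922, 0.239], [0.952, 0.299, 0.064], [-0.013, 0.247, -0.969]]
[[334.06524364 199.17067837]]
```

View pics/w0.png

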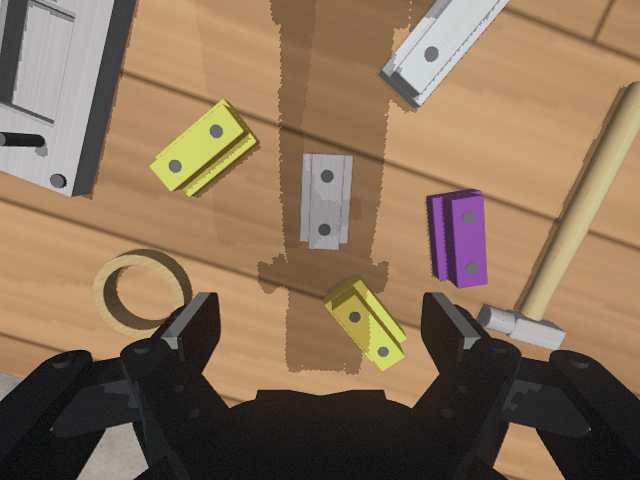

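The wrist view shows the short block with holes at (327,176) and (324.5,230). That is within 8 px of the prediction, but the arm was still settling, so I'll go lower and re-measure.

```bash
python3 -m crank '0.01 0.001 0 -0.009 -0.018 0.044 -1;0.011 0.001 0.025 0 0 0 -1;0 0 0.025 0 0 0 -1;0 0 0.02 0 0 0 -1;0 0 0 0 0 0 -1;0 0 0 0 0 0 -1;0 0 0 0 0 0 -1'
python3 - <<'E'
from h import *
go(.618,.180,.16,.273+np.pi)
cc=cal("wrist"); im=viewer.camera("wrist"); cv2.imwrite("pics/w1.png",im[:,:,::-1])
print(pix("wrist",[[.618,.18,.048]],cc))
E
```

```text
clock: 2.4
eef_pos: [0.6261, 0.1687, 0.1526]
tool_rot: [-0.127, 0.992, -0.003, -0.004]
ft_force: [-0.2, -0.1, -0.7]
grip_width: 0.0856
t 2.4 tcp [0.6261 0.1687 0.1526] F [-0.2 -0.1 -0.7] w 0.0856
tool [ 0.0051  0.013  -0.0075] turn [-0.0042 -0.0088 -0.019 ] after-turn [ 0.0048  0.0131 -0.0074]
[[340.61799238 241.26715505]]
```

View pics/w1.png

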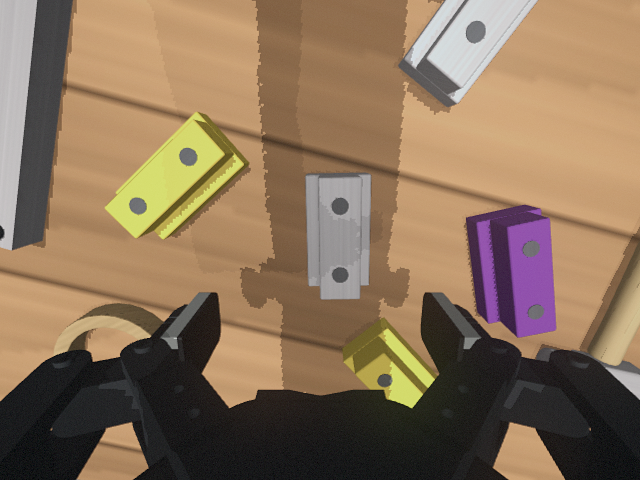

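The holes at (340,206) and (340,274.5) give a midpoint within 1 px of the prediction.

Run:
```python
from h import *
h=world("wrist",[[340,206],[340,274.5]],.048); d=h[1]-h[0]; m=h.mean(0)
print(m,np.linalg.norm(d),np.arctan2(d[1],d[0]))
go(m[0],m[1],.10,np.arctan2(d[1],d[0])+np.pi)
```

```text
[0.61884133 0.17988431 0.048     ] 0.05036952136925807 0.2692765706983629
t 2.45 tcp [0.6266 0.1689 0.1533] F [ 0.3 -0.2  0.1] w 0.0856
tool [0.0044 0.0128 0.0532] turn [-0.0042 -0.0072 -0.0152] after-turn [0.0046 0.0126 0.0533]
```

```bash
python3 -m crank '0.0045 0.0126 0.02 -0.0042 -0.0072 -0.0152 -1;0 0 0.018 0 0 0 -1;0 0 0.015 0 0 0 -1;0 0 0 0 0 0 -1;0 0 0 0 0 0 -1;0 0 0 0 0 0 -1'
python3 -c "
from h import *
go(.6188,.1799,.044,.2693+np.pi)"
```

```text
clock: 2.95
eef_pos: [0.6257, 0.1837, 0.1103]
tool_rot: [-0.135, 0.991, 0.002, 0.01]
ft_force: [0.2, 0.5, 0.6]
grip_width: 0.0856
t 2.95 tcp [0.6257 0.1837 0.1103] F [0.2 0.5 0.6] w 0.0856
tool [ 0.0089 -0.0019  0.0661] turn [0.0005 0.0197 0.0023] after-turn [ 0.0076 -0.0019  0.0663]
```

```bash
python3 -m crank '0.008 -0.002 0.01 0 0.0197 0.002 -1;0 0 0.01 0 0 0 -1;0 0 0 0 0 0 -1;0 0 0 0 0 0 -1'
python3 -c "
from h import *
go(.6188,.1799,.044,.2693+np.pi);print(readout.get_obs()['joint_vel'].round(3))"
```

```text
clock: 3.28
eef_pos: [0.6211, 0.18, 0.0933]
tool_rot: [-0.134, 0.991, 0.001, 0.003]
ft_force: [0.1, 0.2, -0.5]
grip_width: 0.0856
t 3.28 tcp [0.6211 0.18   0.0933] F [ 0.1  0.2 -0.5] w 0.0856
tool [0.0025 0.0005 0.0493] turn [ 0.0005  0.0064 -0.0002] after-turn [0.0022 0.0005 0.0493]
[-0.002  0.013 -0.015 -0.013  0.     0.   ]
```

```bash
python3 -m crank '0.0022 0 0.012 0 0.006 0 -1;0 0 0.012 0 0 0 -1;0 0 0.012 0 0 0 -1;0 0 0.01 0 0 0 -1;0 0 0 0 0 0 -1;0 0 0 0 0 0 -1'
python3 -c "
from h import *
go(.6188,.1799,.044,.2693+np.pi)"
```

```text
clock: 3.78
eef_pos: [0.6187, 0.1789, 0.0431]
tool_rot: [-0.134, 0.991, 0.0, -0.0]
ft_force: [0.3, -0.1, 0.6]
grip_width: 0.0856
t 3.78 tcp [0.6187 0.1789 0.0431] F [ 0.3 -0.1  0.6] w 0.0856
tool [-0.0003  0.0009 -0.0009] turn [ 0.0005 -0.0007 -0.0009] after-turn [-0.0003  0.0009 -0.0009]
```

Well placed, so I'll close.

```bash
python3 -m crank '0 0.001 -0.001 0 0 0 0;0 0 0 0 0 0 0.5;0 0 0 0 0 0 1;0 0 0 0 0 0 1;0 0 0 0 0 0 1;0 0 0 0 0 0 1;0 0 0 0 0 0 1;0 0 0 0 0 0 1;0 0 0 0 0 0 1;0 0 0 0 0 0 1'
python3 -c "
from h import *
go(.6188,.1799,.044,.2693+np.pi)"
```

```text
clock: 4.62
eef_pos: [0.619, 0.1806, 0.0458]
tool_rot: [-0.134, 0.991, 0.001, 0.001]
ft_force: [-0.6, 0.4, -1.7]
grip_width: 0.0287
t 4.62 tcp [0.619  0.1806 0.0458] F [-0.6  0.4 -1.7] w 0.0287
tool [ 0.0004 -0.0007  0.0018] turn [ 0.001   0.0012 -0.0004] after-turn [ 0.0004 -0.0007  0.0018]
```

```bash
python3 -m crank '0 0 -0.01 0 0 0 1;0 0 -0.02 0 0 0 1;0 0 -0.02 0 0 0 1;0 0 -0.02 0 0 0 1;0 0 -0.02 0 0 0 1;0 0 -0.01 0 0 0.112 1;0 0 0 0 0 0.112 1;0 0 0 0 0 0.112 1;0 0 0 0 0 0 1;0 0 0 0 0 0 1'
python3 -c "
from h import *
go(.5797,-.1142,.15,-.069+np.pi)"
```

```text
clock: 5.45
eef_pos: [0.6123, 0.1776, 0.1459]
tool_rot: [0.04, 0.999, -0.003, -0.009]
ft_force: [-0.0, 0.7, -6.1]
grip_width: 0.0285
t 5.45 tcp [0.6123 0.1776 0.1459] F [-0.   0.7 -6.1] w 0.0285
tool [ 0.0091 -0.2935 -0.002 ] turn [-0.0065 -0.0181 -0.0114] after-turn [ 0.0124 -0.2934 -0.0041]
```

```bash
python3 -m crank '0.001 -0.015 0 -0.006 -0.018 -0.011 1;0.001 -0.025 0 0 0 0 1;0.001 -0.028 0 0 0 0 1;0.001 -0.028 0 0 0 0 1;0.001 -0.028 0 0 0 0 1;0.001 -0.028 0 0 0 0 1;0.001 -0.028 0 0 0 0 1;0.001 -0.028 0 0 0 0 1;0.001 -0.028 0 0 0 0 1;0.001 -0.025 0 0 0 0 1;0.001 -0.015 0 0 0 0 1;0 -0.01 0 0 0 0 1;0 0 0 0 0 0 1;0 0 0 0 0 0 1;0 0 0 0 0 0 1'
python3 - <<'E'
from h import *
go(.5797,-.1142,.15,-.069+np.pi)
E
```

```text
clock: 6.7
eef_pos: [0.5777, -0.1177, 0.1378]
tool_rot: [0.013, 1.0, 0.001, -0.01]
ft_force: [0.9, 0.2, -4.4]
grip_width: 0.029
t 6.7 tcp [ 0.5777 -0.1177  0.1378] F [ 0.9  0.2 -4.4] w 0.029
tool [-0.0017  0.0035 -0.0123] turn [ 0.0005 -0.0197  0.0433] after-turn [-0.0017  0.0036 -0.0122]
```

```bash
python3 -m crank '-0.0017 0.0035 -0.002 0 -0.0197 0.0433 1;0 0 -0.002 0 0 0 1;0 0 0 0 0 0 1;0 0 0 0 0 0 1'
python3 - <<'E'
from h import *
go(.5797,-.1142,.13,-.069+np.pi)
cc=cal("wrist"); im=viewer.camera("wrist"); cv2.imwrite("pics/w2.png",im[:,:,::-1])
c,s=np.cos(-.069),np.sin(-.069)
J=lambda a,b,z:[.5797+c*a-s*b,-.1142+s*a+c*b,z]
print(pix("wrist",[J(-.0485,.0285,.03),J(-.0485,-.0285,.03),J(.0485,-.0285,.03),J(.0485,.0285,.03),J(-.098,.047,.03),J(-.098,-.047,.03),J(.068,.021,.072)],cc).round(1))
E
```

```text
clock: 7.03
eef_pos: [0.5796, -0.1095, 0.1413]
tool_rot: [0.03, 1.0, 0.001, -0.001]
ft_force: [-0.4, 0.3, -5.5]
grip_width: 0.0283
t 7.03 tcp [ 0.5796 -0.1095  0.1413] F [-0.4  0.3 -5.5] w 0.0283
tool [-0.0004 -0.0047  0.0113] turn [ 0.0023 -0.0019  0.0083] after-turn [-0.0004 -0.0047  0.0113]
[[356.6 177.6]
 [274.4 177. ]
 [277.9 304.9]
 [352.  305.4]
 [387.6 101.3]
 [244.1 100. ]
 [345.6 360.6]]
```

View pics/w2.png

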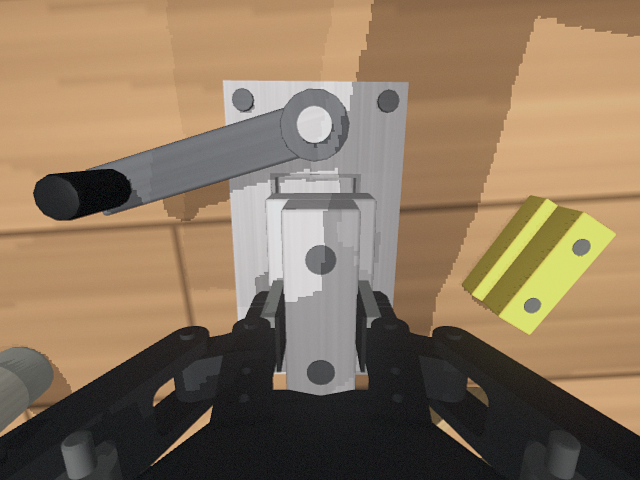

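The jig bolts are at (388,100.5) and (243,100), against predictions of (387.6,101.3) and (244.1,100), so the jig pose is confirmed. The held block's holes, at (320,260) and (320,372), give its offset in the hand.

Run:
```python
from h import *
o=readout.get_obs(); z=o["eef_pos"][2]+.0022
h=world("wrist",[[320,260],[320,372]],z); m=h.mean(0); d=h[1]-h[0]
T=R.from_quat(o["tool_rot"]); print(np.linalg.norm(d),"yaw",np.arctan2(d[1],d[0]),"offset in tool",T.inv().apply(m-o["eef_pos"]))
e=m-o["eef_pos"]; go(.5797-e[0],-.1142-e[1],.1,-.069+np.pi)
```

```text
0.050105443883045775 yaw -0.06096908091183058 offset in tool [ 0.00085811 -0.00131356 -0.00220173]
t 7.08 tcp [ 0.5797 -0.1095  0.1414] F [ 0.2 -0.5 -5.6] w 0.0288
tool [-0.0012 -0.0035  0.0413] turn [ 0.0024 -0.0017  0.0081] after-turn [-0.0011 -0.0034  0.0414]
```

```bash
python3 -m crank '-0.0012 -0.0035 0.01 0.0024 -0.0017 0.008 1;0 0 0.012 0 0 0 1;0 0 0.012 0 0 0 1;0 0 0.008 0 0 0 1;0 0 0 0 0 0 1;0 0 0 0 0 0 1;0 0 0 0 0 0 1'
python3 -c "
from h import *
go(.5806,-.1130,.0538,-.069+np.pi)"
```

```text
clock: 7.67
eef_pos: [0.5813, -0.1129, 0.0951]
tool_rot: [0.033, 0.999, -0.001, -0.0]
ft_force: [0.7, -0.0, -5.8]
grip_width: 0.0285
t 7.67 tcp [ 0.5813 -0.1129  0.0951] F [ 0.7 -0.  -5.8] w 0.0285
tool [ 0.0006 -0.0001  0.0413] turn [-0.0013 -0.0007  0.0028] after-turn [ 0.0007 -0.0001  0.0413]
```

```bash
python3 -m crank '0.0006 0 0.01 0 0 0.003 1;0 0 0.01 0 0 0 1;0 0 0.006 0 0 0 1;0 0 0.003 0 0 0 1;0 0 0 0 0 0 1;0 0 0 0 0 0 1'
python3 -c "
from h import *
go(.5806,-.1130,.0538,-.069+np.pi)"
```

```text
clock: 8.17
eef_pos: [0.5816, -0.1133, 0.0642]
tool_rot: [0.035, 0.999, -0.001, 0.001]
ft_force: [0.4, 0.2, -6.1]
grip_width: 0.0287
t 8.17 tcp [ 0.5816 -0.1133  0.0642] F [ 0.4  0.2 -6.1] w 0.0287
tool [0.0011 0.0003 0.0104] turn [-0.0017  0.0018 -0.0007] after-turn [0.0011 0.0002 0.0104]
```

```bash
python3 -m crank '0.001 0 0.005 0 0.001 0 1;0 0 0.004 0 0 0 1;0 0 0.002 0 0 0 1;0 0 0 0 0 0 1;0 0 0 0 0 0 1'
python3 -c "
from h import *
go(.5806,-.1130,.0538,-.069+np.pi)"
```

```text
clock: 8.58
eef_pos: [0.5817, -0.1135, 0.0539]
tool_rot: [0.035, 0.999, -0.001, 0.002]
ft_force: [-0.4, 0.1, -5.7]
grip_width: 0.0285
t 8.58 tcp [ 0.5817 -0.1135  0.0539] F [-0.4  0.1 -5.7] w 0.0285
tool [0.0011 0.0004 0.0001] turn [-0.002   0.0036 -0.0007] after-turn [0.0011 0.0004 0.0001]
```

```bash
python3 -m crank '0.001 0 0.002 0 0.003 0 1;0 0 0.0015 0 0 0 1;0 0 0 0 0 0 1'
python3 -c "
from h import *
go(.5806,-.1130,.0538,-.069+np.pi)"
```

```text
clock: 8.83
eef_pos: [0.5818, -0.1135, 0.0543]
tool_rot: [0.035, 0.999, -0.001, 0.002]
ft_force: [-0.7, 0.1, -5.5]
grip_width: 0.0286
t 8.83 tcp [ 0.5818 -0.1135  0.0543] F [-0.7  0.1 -5.5] w 0.0286
tool [0.0012 0.0004 0.0004] turn [-0.002   0.0044 -0.0007] after-turn [0.0012 0.0004 0.0005]
```

```bash
python3 -m crank '0 0 0.004 0 0 0 1;0 0 0.004 0 0 0 1'
python3 -c "
from h import *
go(.5806,-.1130,.0538,-.069+np.pi)"
```

```text
clock: 9.0
eef_pos: [0.5825, -0.1137, 0.0537]
tool_rot: [0.035, 0.999, -0.001, 0.004]
ft_force: [-13.3, 2.6, 26.0]
grip_width: 0.0287
t 9.0 tcp [ 0.5825 -0.1137  0.0537] F [-13.3   2.6  26. ] w 0.0287
tool [ 0.0019  0.0005 -0.0002] turn [-0.0024  0.0083 -0.0007] after-turn [ 0.0019  0.0005 -0.0001]
```

Contact at z = 0.0537, where home is expected at 0.0538. Relaxing and releasing.

```bash
python3 -m crank '0.0015 0 -0.0005 0 0.008 0 1;0 0 0 0 0 0 1;0 0 0 0 0 0 0.5;0 0 0 0 0 0 0;0 0 0 0 0 0 -0.5;0 0 0 0 0 0 -1;0 0 0 0 0 0 -1;0 0 0 0 0 0 -1;0 0 -0.005 0 0 0 -1;0 0 -0.02 0 0 0 -1;0 0 -0.03 0 0 0 -1;0 0 -0.03 0 0 0 -1;0 0 0 0 0 0 -1;0 0 0 0 0 0 -1;0 0 0 0 0 0 -1'
python3 - <<'E'
from h import *
go(.5797,-.1142,.15,-.069+np.pi)
cc=cal("wrist"); im=viewer.camera("wrist"); cv2.imwrite("pics/w3.png",im[:,:,::-1])
E
```

```text
clock: 10.25
eef_pos: [0.5841, -0.114, 0.1463]
tool_rot: [0.035, 0.999, -0.002, 0.005]
ft_force: [-0.2, -0.6, -0.6]
grip_width: 0.0854
t 10.25 tcp [ 0.5841 -0.114   0.1463] F [-0.2 -0.6 -0.6] w 0.0854
tool [ 0.0044 -0.0005 -0.0038] turn [-0.0037  0.0092 -0.0008] after-turn [ 0.0044 -0.0005 -0.0037]
```

View pics/w3.png

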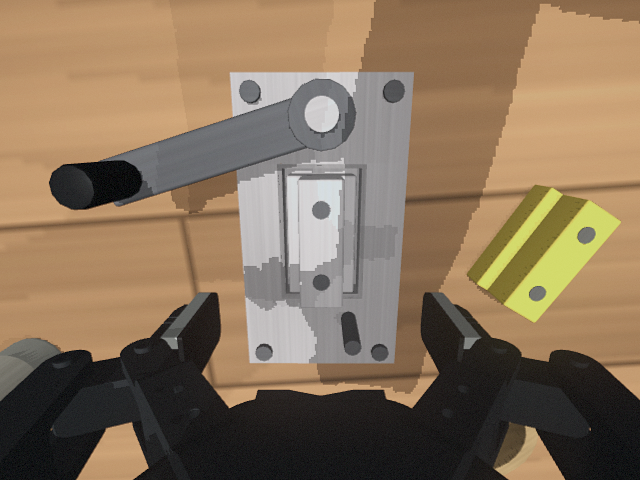

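The picture shows the short block seated in the pocket, holes at (321,210) and (321,282.5), with the clamp still open. Next I'll verify its height and position numerically, then move behind the knob with the fingers closed.

```bash
python3 - <<'E'
from h import *
for z in (.056,.066):
    h=world("wrist",[[321,210],[321,282.5]],z); d=h[1]-h[0]; print(z,h.mean(0),np.linalg.norm(d),np.arctan2(d[1],d[0]))
k=world("wrist",[[71,187]],.117)[0]; print("knob",k)
E
python3 -m crank '0 0 -0.02 0 0.009 0 1;0 0 -0.025 0 0 0 1;0 0 0 0 0 0.1155 1;0 0 0 0 0 0.1155 1;0 0 0 0 0 0.1155 1;0 0 0 0 0 0.1155 1;0 0 0 0 0 0.1155 1;0 0 0 0 0 0.1155 1;0 0 0 0 0 0.1155 1;0 0 0 0 0 0.1155 1;0 0 0 0 0 0.1155 1;0 0 0 0 0 0.1155 1;0 0 0 0 0 0.1155 1;0 0 0 0 0 0 1;0 0 0 0 0 0 1'
python3 -c "
from h import *
go(.484,-.230,.18,np.pi-1.337)"
```

```text
0.056 [ 0.58066112 -0.11479333  0.056     ] 0.05043021661435861 -0.06909303374112093
0.066 [ 0.57761306 -0.11456247  0.066     ] 0.048080377557749035 -0.06909303374112077
knob [ 0.52565387 -0.22486234  0.117     ]
clock: 11.55
eef_pos: [0.5725, -0.1117, 0.1711]
tool_rot: [0.645, 0.764, -0.011, -0.017]
ft_force: [-0.4, 0.2, -0.3]
grip_width: 0.0004
t 11.55 tcp [ 0.5725 -0.1117  0.1711] F [-0.4  0.2 -0.3] w 0.0004
tool [-0.1016 -0.1075 -0.0058] turn [-0.0383 -0.0118 -0.0641] after-turn [-0.0946 -0.1135 -0.0089]
```

The block is home: centre within 1 mm of the pocket's, yaw equal, and hole spacing right for the home height. Now I'll move behind the knob.

```bash
python3 -m crank '0 0 0 -0.038 -0.012 -0.064 1;-0.016 -0.019 0 0 0 0 1;-0.016 -0.019 0 0 0 0 1;-0.016 -0.019 0 0 0 0 1;-0.016 -0.019 0 0 0 0 1;-0.016 -0.019 0 0 0 0 1;-0.015 -0.018 0 0 0 0 1;0 0 0 0 0 0 1;0 0 0 0 0 0 1'
python3 -c "
from h import *
go(.484,-.230,.105,np.pi-1.337)"
```

```text
clock: 12.3
eef_pos: [0.4805, -0.2337, 0.1645]
tool_rot: [0.607, 0.795, -0.001, -0.004]
ft_force: [0.3, 0.2, -0.0]
grip_width: -0.0
t 12.3 tcp [ 0.4805 -0.2337  0.1645] F [ 0.3  0.2 -0. ] w -0.0
tool [0.0023 0.0047 0.0595] turn [-0.0069 -0.0051  0.0337] after-turn [0.0028 0.0042 0.0595]
```

```bash
python3 -m crank '0.0025 0 0.012 -0.007 -0.005 0.034 1;0 0 0.015 0 0 0 1;0 0 0.015 0 0 0 1;0 0 0.011 0 0 0 1;0 0 0 0 0 0 1;0 0 0 0 0 0 1'
python3 -c "
from h import *
go(.484,-.230,.105,np.pi-1.337)"
```

```text
clock: 12.8
eef_pos: [0.4823, -0.2285, 0.1093]
tool_rot: [0.616, 0.788, 0.001, 0.001]
ft_force: [-0.9, -0.2, -0.2]
grip_width: 0.0001
t 12.8 tcp [ 0.4823 -0.2285  0.1093] F [-0.9 -0.2 -0.2] w 0.0001
tool [-0.0019  0.0013  0.0043] turn [ 0.0023 -0.0003  0.0105] after-turn [-0.0019  0.0013  0.0043]
```

```bash
python3 -m crank '-0.002 0.008 0.004 0 0 0.01 1;0 0.008 0 0 0 0 1;-0.002 0.0096 0 0 0 -0.08 1;-0.002 0.0096 0 0 0 -0.08 1;-0.002 0.0096 0 0 0 -0.08 1;-0.002 0.0096 0 0 0 -0.08 1;-0.002 0.0096 0 0 0 -0.08 1;-0.002 0.0096 0 0 0 -0.08 1'
python3 - <<'E'
from h import *
go(.6196,-.117,.105,-.069+np.pi)
p=readout.get_obs()["eef_pos"][:2]-[.4999,-.1087]; print("radius",np.linalg.norm(p),"tcp ang",np.arctan2(p[1],p[0]))
im=viewer.camera("top")[200:330,325:455]; cv2.imwrite("pics/c1.png",cv2.resize(im[:,:,::-1],None,fx=4,fy=4))
E
```

```text
clock: 13.47
eef_pos: [0.5611, -0.2107, 0.1074]
tool_rot: [0.404, 0.915, -0.0, -0.0]
ft_force: [-1.0, -0.9, -0.0]
grip_width: 0.0001
t 13.47 tcp [ 0.5611 -0.2107  0.1074] F [-1.  -0.9 -0. ] w 0.0001
tool [0.0299 0.1064 0.0024] turn [-6.000e-04 -0.000e+00 -7.634e-01] after-turn [-0.0519  0.0975  0.0024]
radius 0.1189121043189051 tcp ang -1.0306361052156667
```

View pics/c1.png

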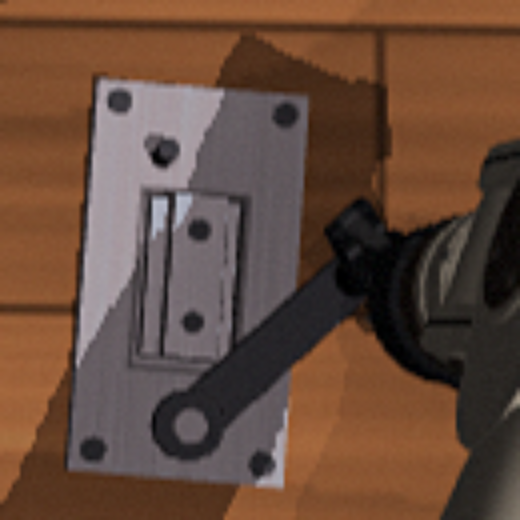

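The top crop shows the arm at about 0.73 rad, the finger behind the knob at (350,230), and the block undisturbed. I'll continue along the arc.

```bash
python3 -m crank '-0.003 0.0096 0 0 0 -0.08 1;-0.0025 0.0096 0 0 0 -0.08 1;-0.002 0.0096 0 0 0 -0.08 1;-0.002 0.0096 0 0 0 -0.08 1;-0.002 0.0096 0 0 0 -0.08 1;-0.002 0.0096 0 0 0 -0.08 1;-0.001 0.005 0 0 0 -0.04 1'
python3 - <<'E'
from h import *
go(.6196,-.117,.105,-.069+np.pi)
p=readout.get_obs()["eef_pos"][:2]-[.4999,-.1087]; print("radius",np.linalg.norm(p),"clamp~",-.069-np.arctan2(p[1],p[0])-.225)
E
```

```text
clock: 14.1
eef_pos: [0.6144, -0.1663, 0.1097]
tool_rot: [0.146, 0.989, -0.002, 0.001]
ft_force: [-0.9, -1.7, -0.3]
grip_width: -0.0
t 14.1 tcp [ 0.6144 -0.1663  0.1097] F [-0.9 -1.7 -0.3] w -0.0
tool [0.0093 0.0487 0.0044] turn [-0.0046  0.003  -0.225 ] after-turn [-0.0018  0.0496  0.0047]
radius 0.12819467514011132 clamp~ 0.17235059229224983
```

```bash
python3 -m crank '0 0.007 0.003 -0.004 0.003 -0.075 1;0 0.007 0 0 0 -0.075 1;0 0.006 0 0 0 -0.075 1;0 0.003 0 0 0 0 1;0 0.003 0 0 0 0 1'
python3 - <<'E'
from h import *
go(.6178,-.1429,.105,-.069+np.pi)
E
```

```text
clock: 14.52
eef_pos: [0.6241, -0.1408, 0.109]
tool_rot: [0.033, 0.999, -0.003, 0.003]
ft_force: [-2.8, -10.5, -3.0]
grip_width: -0.0001
t 14.52 tcp [ 0.6241 -0.1408  0.109 ] F [ -2.8 -10.5  -3. ] w -0.0001
tool [ 0.0062 -0.0025  0.004 ] turn [-0.0062  0.0069  0.0037] after-turn [ 0.0062 -0.0026  0.004 ]
```

```bash
python3 -m crank '0.001 0.003 0 0 0 0 1;0 0.003 0 0 0 0 1'; python3 -m crank '0 -0.003 0 0 0 0 1;0 -0.015 0 0 0 0 1;0 -0.025 -0.01 0 0 0 1;0 -0.02 -0.03 0 0 0 1;0 0 -0.03 0 0 0 1;0 0 -0.03 0 0 0 1;0 -0.03 0 0 0 0 1;0 -0.03 0 0 0 0 1;0 -0.03 0 0 0 0 1;0 0 0 0 0 0 1;0 0 0 0 0 0 1'
python3 - <<'E'
from h import *
go(.6178,-.26,.2,-.069+np.pi)
im=viewer.camera("top")[200:330,325:455]; cv2.imwrite("pics/c2.png",cv2.resize(im[:,:,::-1],None,fx=4,fy=4))
c,s=np.cos(-.069),np.sin(-.069)
print("shut knob expected crop px",(pix("top",[[.4999+.12*c,-.1087+.12*s,.117]])-[325,200])*4)
E
```

```text
clock: 14.68
eef_pos: [0.624, -0.1409, 0.1092]
tool_rot: [0.037, 0.999, -0.01, 0.004]
ft_force: [-1.6, -9.4, -1.1]
grip_width: -0.0001
clock: 15.6
eef_pos: [0.6103, -0.304, 0.2203]
tool_rot: [0.046, 0.999, -0.009, 0.008]
ft_force: [0.1, 0.8, 0.5]
grip_width: -0.0004
t 15.6 tcp [ 0.6103 -0.304   0.2203] F [0.1 0.8 0.5] w -0.0004
tool [-0.0031  0.0449  0.0196] turn [-0.0181  0.0157 -0.0221] after-turn [-0.0044  0.0445  0.0203]
shut knob expected crop px [[215.83928809 194.41430622]]
```

View pics/c2.png

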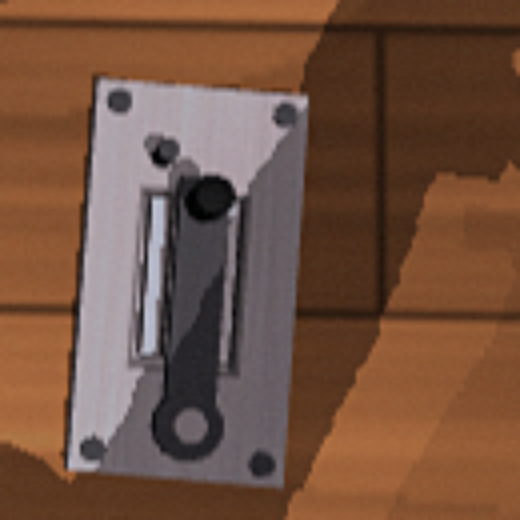

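The knob is at crop (211,198) against (216,194) expected when shut. That is about 1 px (2 mm), on the closed side, and the push met a firm stop. The robot is clear, so I'm handing in.

```bash
python3 -c "
from workcell import order
print(order.job_done())"
```

```text
the job is handed in; nothing more can be done
None
```

The short block is home in the jig's pocket and the clamp arm is shut over it. I handed the job in at about 16 s of the 61 s allowed, and no verdict is reported.

**What I did:** I picked the short block by its length and colour, gripped it by the neck, and lowered it until it pressed on the pocket floor. I released it with the clamp still open at about 1.27 rad. Then I pushed the knob round its arc with closed fingers until it met the stop, and backed away.

**Block check:** Before the clamp moved, the wrist camera put the block within about 1 mm of the pocket's centre. Its yaw matched the jig's, and its hole spacing of 50.4 mm fitted the home height.

**Clamp check:** The push met a firm stop at about 10 N, and one more push moved it no further. The last top picture shows the knob about 1 px (2 mm) from where it should be when shut, on the closed side, which I put down to calibration error.

**Not checked:** I didn't re-measure the long block, spray can, tape roll or hammer at the end, but no move came near them. I also didn't re-measure the block under the shut arm. In the last picture, what shows of it beside the arm looked undisturbed.

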